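Set the lamp dial and hold the fluorimeter's sprung filter knob at the third click

ROBOT

A 6-joint arm with a two-finger parallel gripper is mounted at the origin on the work surface. World frame = base frame: x ahead of the robot, y to its left, z up, the work surface at z = 0. Lengths are in m, angles in degrees, forces in N, time in s.
With the tool pointing down it reaches from about 0.4 to 0.825 m from the base axis. Payload 7 kg.
Tool frame: the origin (TCP) lies at the centre of the arm's flange, where the gripper is bolted on; the fingertips stand 178 mm ahead of it and the grasp point (between the pads) lies ahead of it (ctrl.grip_depth is the z of the grasp point in the tool frame, in m); z points along the fingers, x is the direction in which the jaws open and shut, and the axes are right-handed (so a half turn about z gives the same grasp; the last joint's range is limited). The gripper opens to 88 mm and grips with 3 to 60 N. Pads are 19 mm wide; open, the fingers measure 130 mm over their backs; the gripper's body (78 mm by 193 mm) begins 47 mm behind the grasp point.
Start: joints at [-52.363, 20.546, 0.682, 0, -70.136, -16.507], TCP at [0.243, -0.63, 0.405] pointing down, gripper open.
Joint ranges: [-176.03, 176.03], [-82.01, 121.73], [-58.28, 71.71], [-173.87, 95.51], [-174.79, -0.11], [-173.66, 173.66]. Speed limits (degrees/s): [136.94, 136.94, 172.46, 180, 180, 180].

INTERFACE

Orientations are given as [roll, pitch, yaw] about the fixed x, y, z axes, in that order (R = Rz(yaw) Ry(pitch) Rx(roll)).
In Python, from plant import ctrl gives the robot as it stands.
- The arm moves only by the tool carry_out, never from a script. Its arguments are lists of equal length, an entry for each row: "linear": the shift along the tool's x, y, z in cm, a list of three; "twist": the turn about the tool's z in degrees. In form: {"linear": [[tx, ty, tz], ...], "twist": [twist, ...]}. A call has 1 to 12 rows; each row is the pose to reach, as a shift and turn from the pose measured when the call began, along the tool's axes at that moment; what a row does not reach only later rows make up. A row lasts 1/12 s, in which the tool goes at most 41.7 mm and 7.16 degrees, less where a joint would pass 70% of its speed; a pose out of reach is approached as far as the arm can. A call with a gripper value outside its range is refused whole. "fingers" is the gripper's target within -1 to 1 (fully open at 1, half-way at 0, shut at -1), set as the call begins (left out, the last holds). The fingers move at their own pace and stop on an object; the grip force is fixed at half the most. Time passes only in rows, so rows that repeat a pose let the fingers close. It gives the time, the measured TCP pose, the force and the opening at its end, in the units of the state.
- ctrl.get_obs(): the state, without advancing time (a new reading comes with each control period).
- ctrl.snapshot(name): name is "scene" or "top" or "wrist"; returns the picture (420x560x3 uint8, blue, green, red); there is no depth.
- ctrl.camera_params(name): a dict with "fovy" (degrees; the focal length in pixels is half the picture's height over the tangent of half this angle, whatever the lens; pixels are square), "cx", "cy" (the principal point, pixels), "dist" ([k1, k2, p1, p2, k3] as OpenCV has them; the pictures are not rectified), "eye" and "rotation" of the camera in the world; the wrist camera has in their place "T_tool_cam" (4x4, takes a point from camera to tool coordinates, whose origin is the TCP and whose axes are the tool frame's). Camera axes: x right, y down, z forward; pixel columns grow to the right and rows downward; lengths in m; the calibration is good to about 2 mm. A picture is of the moment at which its call begins: read the wrist's pose just before it. camera_params takes no time and is no camera call.
- ctrl.close_job(): hands the job in, once; it reports no verdict.
The state is a dict: "clock": time; "joint_pos": joint angles; "qvel": joint speeds; "tau": joint torques, N m; "tool_pos": TCP position; "orientation": TCP orientation; "force": force on the tool from outside, world axes, zero at the start; "moment": the same for the moment, N m; "opening": finger opening in m.
Only numpy, scipy, OpenCV 4.12 (cv2) and the standard library are available. Lean on these libraries where they do the work, as an engineer would, in place of code of your own. Each camera call takes 0.05 s, during which the arm holds its last target.

TASK

On the fluorimeter, first turn the round lamp dial clockwise until its white line points at the long index mark on the panel. Then turn the bar-shaped filter knob clockwise from its dark stop, counting the clicks by feel, to the third one, without running on towards the fourth stop (the open beam, which would bleach the sample). That knob is sprung and flies back when let go, so finish while still gripping it at the third click for the reading, with the dial still on its mark and everything else left where it stands.

Things in the scene. Friction and masses are not known exactly. Their poses are not given: they have to be found in the camera images.
- fluorimeter: Fixed white bench instrument, 230 (x) x 270 (y) mm; flat grey deck 60 mm above the bench, 86 mm high display pod at the rear (x over +52 mm). Origin: centre of underside; +x from the operator's front edge to the rear, +y to the operator's left, z up. Vertical knobs on the deck: filter knob at x -30, y +72, lamp dial at x -30, y -72 mm; tube well with light cap at x +18, y 0.
- lamp_dial (a joint): Angle of the lamp dial, rad, growing clockwise seen from above, 0 to 4.71. On the long index mark it reads 2.827. It starts anticlockwise of the mark (1.3 to 2.4). Friction of about 0.03 N m; it stays where it is left.
- lamp_grip (a point): Point on the axis of the lamp dial, 83 mm above the bench (23 over the deck), a good grip height. The dial: round black fluted knob, 36 mm diameter, straight side 32 mm, top 96 mm above the bench, on a skirt 45 mm wide, 4 mm high. A white line from the middle of its top to the rim is its pointer; from above it points 135 degrees anticlockwise of the fluorimeter's +x at joint 0.
- index_mark (a point): Inner end of the long index mark (a long thick white tick ending in a white diamond, among short ticks) on the deck, 27.5 mm from the dial's axis.
- filter_knob (a joint): Angle of the filter knob, rad, growing clockwise from above. It starts at 0, the dark stop (hard end); a spring always drives it back there (0.05 N m at 0, 0.07 at click 3). Clicks at 0.419, 0.838, 1.257 (third), 1.676 (fourth, open beam); hard end 1.76. The detent adds up to 0.044 N m after each stop and takes as much off before the next, so it never holds the knob by itself.
- filter_grip (a point): Point on the axis of the filter knob, 83 mm above the bench (23 over the deck), a good grip height. The knob: black bar 46 long, 13 wide, 32 mm of side, top 96 mm above the bench, on a skirt 49 mm wide, 4 mm high. A white line on top marks the pointer end: from above, 48 degrees anticlockwise of the fluorimeter's +x at joint 0. Deck marks: black dot (dark), three white dots, white ring (open).
- light_cap: Loose black cap, 38 mm diameter, 34 mm high (top 100 mm above the bench), on the tube well between the knobs; leave it. Origin: underside.
- stirrer: Fixed magnetic stirrer, 200 x 160 mm, top plate 86 mm above the bench; stands left or right of the fluorimeter. Origin: underside.
- beaker: Loose glass beaker, 68 mm diameter, 85 mm high, on the stirrer; leave it. Origin: underside.
- magnifier: Loose magnifying glass lying on the bench, 187 mm long, lens 80 mm diameter, 13 mm high; leave it. Origin: underside, where the handle meets the neck.
- calculator: Loose pocket calculator, 130 x 72 x 16 mm; leave it. Origin: underside.
- tube_holder: Loose wooden test-tube clamp, 150 mm long, 10 mm high; leave it. Origin: underside.
- vial: Loose small amber vial with white cap, 26 mm diameter, 54 mm high; leave it. Origin: underside.

How it is judged:
By the outcome, as a careful person would: the job done as asked, in the order asked, and still so for the second after the job is handed in, while the arm keeps its last pose, push and grip.
It also fails if it takes over 50 s, if anything falls off the work surface, if the arm or the gripper's body presses on something with over 40 N, if the wrist force passes 120 N, or if a joint passes its speed limit or range.

## Working session

There is one attempt and no reset: what is moved stays moved. The work goes in short steps, Python scripts to look and compute and a tool call to move; the robot and the scene stay as the last step left them, time stands still between calls to the robot, and variables do not carry over. Pictures are saved under pics/ and viewed, and the job is handed in when it is done.

Besides the shell and the picture viewer there is one more tool, called after "Emit:" in YAML: its name, and indented under it one key for each argument. carry_out: Moves the arm, as the interface text tells. Its arguments: {"type":"object","properties":{"linear":{"type":"array","items":{"type":"array","items":{"type":"number"}}},"twist":{"type":"array","items":{"type":"number"}},"fingers":{"type":"number"}},"required":["linear","twist"]}

```bash
ls; mkdir -p pics; python3 - <<'E'
from plant import ctrl
import cv2
print(ctrl.get_obs(), ctrl.grip_depth)
for n in ("scene","top","wrist"):
    print(n,ctrl.camera_params(n))
for n in ("scene","top"):
    cv2.imwrite(f"pics/{n}0.png",ctrl.snapshot(n))
E
```

```text
pics
{'clock': 0.0, 'joint_pos': array([-5.23612016e+01,  2.05927441e+01,  6.33971238e-01, -1.92594176e-02,
       -7.01356112e+01, -1.65069116e+01]), 'qvel': array([ 0.10306181,  0.06528609,  0.08943091,  0.0264872 , -0.05687518,
       -0.04882197]), 'tau': array([ 2.14296539e-03, -5.82722032e+01,  2.93049413e+01,  6.99694008e+00,
        6.69937843e-03, -1.22665606e-04]), 'tool_pos': array([ 0.24327958, -0.62943465,  0.40371187]), 'orientation': array([-1.79990539e+02, -9.56385244e-02,  1.11125320e+02]), 'force': array([0.23455766, 0.56756933, 0.07631996]), 'moment': array([-0.01180635, -0.0098457 , -0.03751397]), 'opening': 0.08764520217363021} 0.1593
scene {'fovy': 57.58051511818344, 'cx': 281.7397516070484, 'cy': 202.8738972916301, 'dist': array([-0.05181433,  0.        ,  0.        ,  0.        ,  0.        ]), 'eye': array([ 0.92183099, -0.40004918,  0.68353712]), 'rotation': array([-138.26731656,   -0.6126906 ,   46.71199507])}
top {'fovy': 42.85613945103362, 'cx': 281.9634678989311, 'cy': 211.0899566874472, 'dist': array([-0.2085952,  0.       ,  0.       ,  0.       ,  0.       ]), 'eye': array([ 0.43248329, -0.01468913,  1.49026626]), 'rotation': array([-176.22152568,   -0.7393332 ,  -91.05576581])}
wrist {'fovy': 60.46136007771001, 'cx': 278.857744236622, 'cy': 203.16615210576546, 'dist': array([-0.0104935,  0.       ,  0.       ,  0.       ,  0.       ]), 'T_tool_cam': array([[ 9.99999869e-01,  4.45981370e-04, -2.51979498e-04,
        -4.88736778e-04],
       [-3.45422154e-04,  9.50346223e-01,  3.11194372e-01,
        -8.49094029e-02],
       [ 3.78254656e-04, -3.11194244e-01,  9.50346252e-01,
         2.01723804e-02],
       [ 0.00000000e+00,  0.00000000e+00,  0.00000000e+00,
         1.00000000e+00]])}
```

View pics/scene0.png

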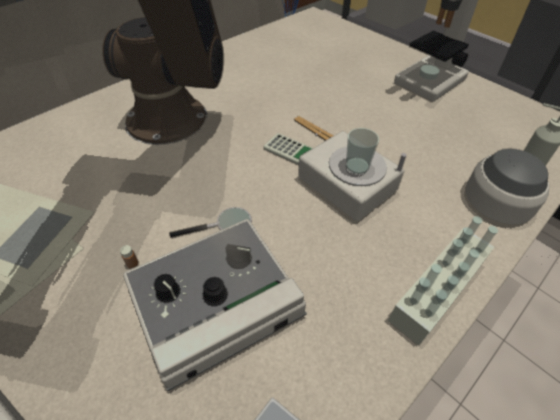

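View pics/top0.png

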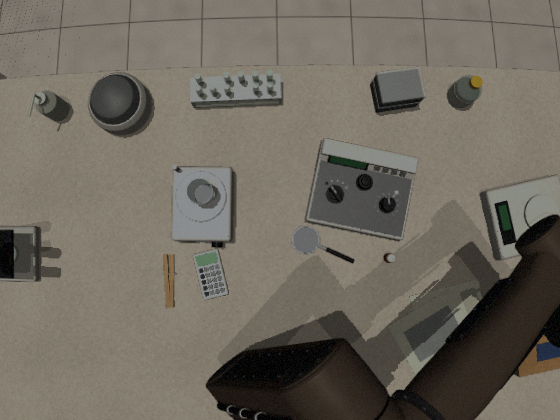

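The top view shows the filter knob near (334,194), the dial near (388,204) and the cap near (365,182). The scene view shows the same layout. Next I'll write the helpers and get a coarse pose.

```bash
cat > h.py <<'E'
import numpy as np, cv2
from scipy.spatial.transform import Rotation as R
from plant import ctrl
def pose(o=None):
    o=o or ctrl.get_obs(); T=np.eye(4)
    T[:3,:3]=R.from_euler('xyz',o['orientation'],degrees=True).as_matrix(); T[:3,3]=o['tool_pos']; return T
def cam(name,Tt=None):
    p=ctrl.camera_params(name); f=210/np.tan(np.radians(p['fovy']/2))
    K=np.array([[f,0,p['cx']],[0,f,p['cy']],[0,0,1]])
    if name=='wrist': T=Tt@p['T_tool_cam']
    else:
        T=np.eye(4); T[:3,:3]=R.from_euler('xyz',p['rotation'],degrees=True).as_matrix(); T[:3,3]=p['eye']
    return K,p['dist'],T
def cast(c,px,z):
    K,d,T=c; px=np.atleast_2d(np.array(px,float))
    n=cv2.undistortPoints(px[:,None],K,d)[:,0]
    r=np.c_[n,np.ones(len(n))]@T[:3,:3].T
    return T[:3,3]+r*((z-T[2,3])/r[:,2])[:,None]
def proj(c,P):
    K,d,T=c; Ti=np.linalg.inv(T)
    return cv2.projectPoints(np.atleast_2d(np.array(P,float)),cv2.Rodrigues(Ti[:3,:3])[0],Ti[:3,3],K,d)[0][:,0]
def rel(o,P,yaw=None):
    "shift in tool axes (cm) from measured TCP to world P"
    T=pose(o); return (T[:3,:3].T@(np.array(P)-T[:3,3]))*100
E
python3 - <<'E'
from h import *
c=cam('top'); im=cv2.imread('pics/top0.png')
cv2.imwrite('pics/topz.png',cv2.resize(im[130:250,290:430],None,fx=5.5,fy=5,interpolation=cv2.INTER_CUBIC)[:600,:800])
print(cast(c,[[334,194],[388,204]],.096), cast(c,[365,181],.1))
E
```

```text
[[ 0.56679463 -0.1718522   0.096     ]
 [ 0.53807454 -0.31493302  0.096     ]] [[ 0.59954251 -0.25451065  0.1       ]]
```

View pics/topz.png

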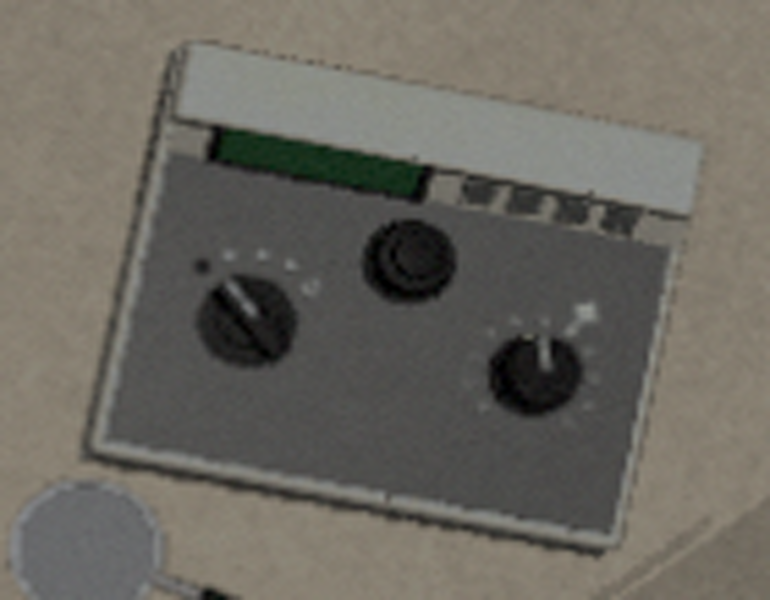

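```bash
python3 - <<'E'
from h import *
print(rel(ctrl.get_obs(),[0.555,-0.245,0.41]))
E
```

```text
[24.6261554  42.93446719 -0.58489615]
```

Emit:
carry_out:
  linear:
    - [2,3.5,0]
    - [4,7,0]
    - [6,10.5,0]
    - [8.2,14.3,0]
    - [10.3,18,0]
    - [12.4,21.5,0]
    - [14.5,25,0]
    - [16.5,29,0]
    - [18.5,32.5,0]
    - [20.6,36,-0.5]
    - [22.6,39.5,-0.5]
    - [24.6,43,-0.5]
  twist: [0,0,0,0,0,0,0,0,0,0,0,0]
  fingers: 0.36

```text
clock: 1.1
tool_pos: [0.5566, -0.2431, 0.4093]
orientation: [180.0, -0.1, 111.1]
force: [0.7, -1.2, -0.4]
opening: 0.0598
```

Emit:
carry_out:
  linear:
    - [0,0,0]
    - [0,0,0]
    - [0,0,0]
  twist: [0,0,0]

```text
clock: 1.35
tool_pos: [0.5566, -0.2428, 0.4088]
orientation: [-180.0, -0.1, 111.2]
force: [0.9, 0.0, 0.0]
opening: 0.0594
```

```bash
python3 - <<'E'
from h import *
import pickle
o=ctrl.get_obs(); im=ctrl.snapshot('wrist'); cv2.imwrite('pics/w1.png',im); pickle.dump(o,open('o1.pkl','wb'))
print(o)
E
```

```text
{'clock': 1.35, 'joint_pos': array([ -5.17995259,  14.1065706 ,  -7.83623418,  -0.0862087 ,
       -68.15168555, -63.59051867]), 'qvel': array([-1.74269054, -0.46677573, -0.29903474,  0.12211122, -0.01952936,
        0.04980727]), 'tau': array([ 1.27041288e+00, -4.85116124e+01,  2.91237688e+01,  6.86111569e+00,
       -1.36515315e-02, -5.76053804e-02]), 'tool_pos': array([ 0.55655934, -0.24276045,  0.40881154]), 'orientation': array([-1.79950917e+02, -1.13656091e-01,  1.11197331e+02]), 'force': array([0.92976923, 0.02181487, 0.00864148]), 'moment': array([-0.02859182,  0.05872823,  0.02907806]), 'opening': 0.05938702214328348}
```

View pics/w1.png

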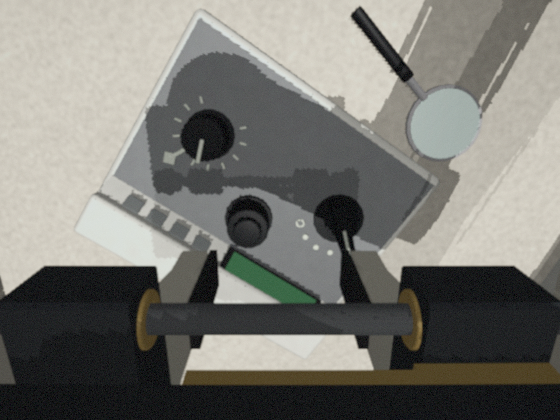

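```bash
python3 - <<'E'
from h import *
im=cv2.imread('pics/w1.png')
g=lambda x:np.clip((x/255.)**0.6*255,0,255).astype('u1')
cv2.imwrite('pics/z1.png',g(cv2.resize(im[85:185,150:270],None,fx=6,fy=6,interpolation=cv2.INTER_CUBIC)))
cv2.imwrite('pics/z2.png',g(cv2.resize(im[165:265,280:400],None,fx=6,fy=6,interpolation=cv2.INTER_CUBIC)))
E
```

```text
(no output)
```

View pics/z1.png

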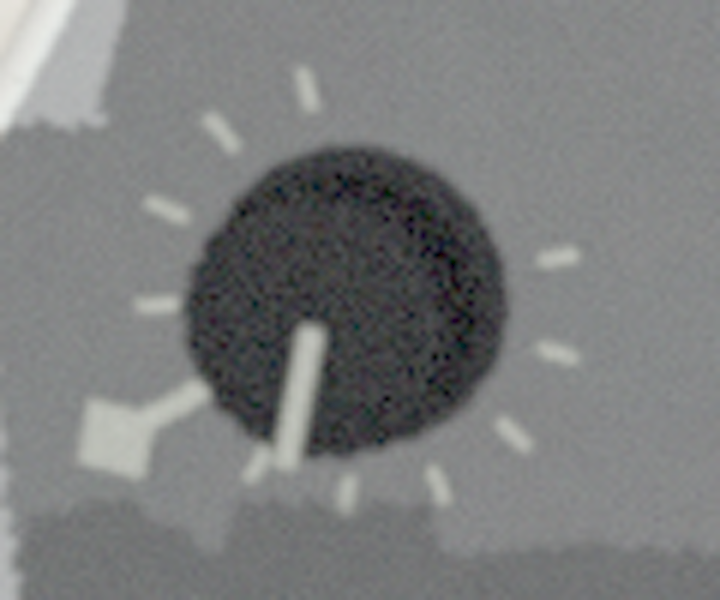

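View pics/z2.png

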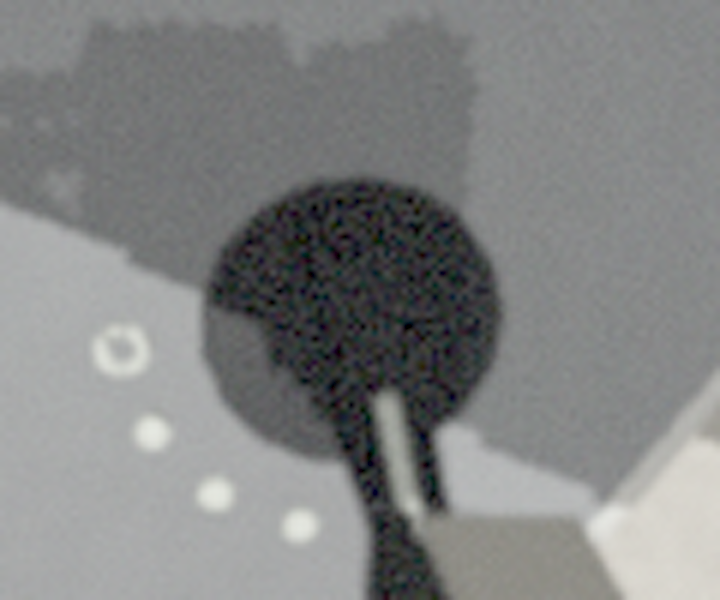

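```bash
python3 - <<'E'
from h import *
import pickle
from scipy.optimize import least_squares
o=pickle.load(open('o1.pkl','rb')); c=cam('wrist',pose(o))
u=lambda L,ox,oy:(np.array(L,float)+.5)/6-.5+[ox,oy]
t=cast(c,u([(302,68),(208,115),(146,202),(136,306),(248,480),(345,513),(445,503),(530,448),(578,355),(580,255)],150,85),.06)[:,:2]
def circ(p,r0=None):
    if r0: s=least_squares(lambda v:np.hypot(*(p-v[:2]).T)-r0,[*p.mean(0)])
    else: s=least_squares(lambda v:np.hypot(*(p-v[:2]).T)-v[2],[*p.mean(0),.03])
    return s.x,s.fun
D,res=circ(t);print('dial',D,res*1e3)
p=cast(c,u([(314,325),(288,465)],150,85),.096)[:,:2];print('pointer',p)
m=cast(c,u([(205,385),(114,440)],150,85),.06)[:,:2]
an=lambda v:np.degrees(np.arctan2(v[1],v[0]))
print('ptr',an(p[1]-p[0]),an(p[1]-D[:2]),'mark',an(m[0]-D[:2]),an(m[1]-D[:2]),an(m[1]-m[0]))
d=cast(c,u([(300,525),(215,494),(152,433),(120,350)],280,165),.06)[:,:2]
F,res=circ(d);print('filt',F,res*1e3)
s=cast(c,u([(351,320)],280,165),.064)[0,:2];print('skirt',s, 'dots',[an(x-s) for x in d])
v=s-D[:2];print('dist',np.hypot(*v),'yaw',an(v)-90)
T=cam('top')
E
```

```text
dial [ 0.53876136 -0.31671684  0.03378439] [-0.10765491 -0.17676303  0.19036315  0.09673982  0.08392037 -0.21788352
 -0.09611335  0.12627634 -0.00245041  0.10356554]
pointer [[ 0.53790387 -0.31661093]
 [ 0.55747153 -0.3141933 ]]
ptr 7.043336473166553 7.681440594720306 mark -40.12426058729327 -39.63828564123851 -38.84110701595465
filt [ 0.57043642 -0.17573752  0.037494  ] [-0.0114949   0.03259828 -0.03239538  0.01130022]
skirt [ 0.56951505 -0.17655069] dots [np.float64(12.322777382420655), np.float64(-10.966907324712718), np.float64(-34.34236860715633), np.float64(-58.469134181531174)]
dist 0.14350031139493097 yaw -12.375109287515755
```

```bash
python3 - <<'E'
from h import *
print(rel(ctrl.get_obs(),[0.5385,-0.3167,0.31]))
E
```

```text
[-6.21542865 -4.27977573  9.89307673]
```

Emit:
carry_out:
  linear:
    - [-2,-1.4,2]
    - [-4,-2.8,4]
    - [-6.2,-4.3,6]
    - [-6.2,-4.3,8.5]
    - [-6.2,-4.3,9.8]
    - [-6.2,-4.3,9.8]
    - [-6.2,-4.3,9.8]
  twist: [-7,-14,-20,-20,-20,-20,-20]

```text
clock: 1.98
tool_pos: [0.5373, -0.3179, 0.3107]
orientation: [-179.9, -0.2, 131.0]
force: [-0.2, -0.3, 0.8]
opening: 0.0598
```

```bash
python3 - <<'E'
from h import *
o=ctrl.get_obs(); im=ctrl.snapshot('wrist'); cv2.imwrite('pics/w2.png',im)
print(o['tool_pos'],o['orientation'],rel(o,[0.5385,-0.3167,0.245]))
c=cam('wrist',pose(o));print(proj(c,[[.5385,-.3167,.096]]))
E
```

```text
[ 0.53728368 -0.31785638  0.31067   ] [-1.79937028e+02 -1.70659284e-01  1.31017487e+02] [-0.01213625  0.17488224  6.56680485]
[[278.7242807  240.86494432]]
```

View pics/w2.png

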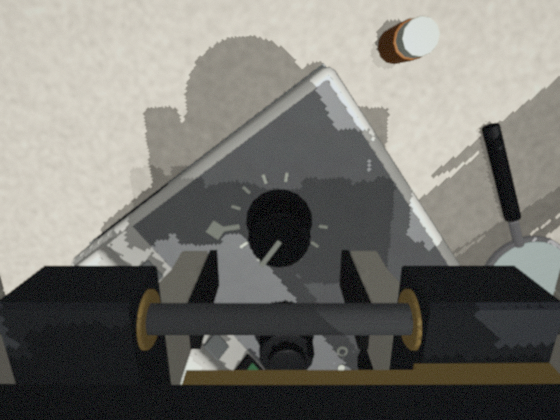

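Predicted dial centre (279,241) agrees with the pointer's inner end at about (281,240), centred between the pads. Descending and gripping.

Emit:
carry_out:
  linear:
    - [0,0.1,2]
    - [0,0.2,4]
    - [0,0.2,5.5]
    - [0,0.2,6.5]
    - [0,0.2,6.5]
    - [0,0.2,6.5]
  twist: [0,0,0,0,0,0]

```text
clock: 2.53
tool_pos: [0.5397, -0.3164, 0.2477]
orientation: [180.0, -0.0, 131.1]
force: [0.5, 0.4, -0.1]
opening: 0.0593
```

Emit:
carry_out:
  linear:
    - [0,0,0]
    - [0,0,0]
    - [0,0,0]
    - [0,0,0]
    - [0,0,0]
    - [0,0,0]
  twist: [0,0,0,0,0,0]
  fingers: -1

```text
clock: 3.03
tool_pos: [0.5392, -0.3158, 0.2484]
orientation: [-180.0, -0.1, 131.1]
force: [-3.5, 6.4, 6.3]
opening: 0.0354
```

```bash
python3 - <<'E'
from h import *
o=ctrl.get_obs(); im=ctrl.snapshot('wrist'); cv2.imwrite('pics/w3.png',im)
print(o['tool_pos'],o['orientation'],o['force'],o['moment'],o['opening'])
E
```

```text
[ 0.53923574 -0.31580434  0.2483568 ] [-1.79999612e+02 -9.14101284e-02  1.31080125e+02] [-3.51669382  6.37223135  6.28196002] [ 1.98780929  1.2937494  -0.01348272] 0.035413786125705234
```

View pics/w3.png

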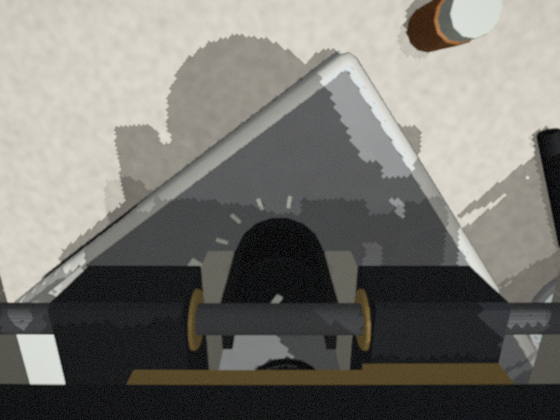

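Emit:
carry_out:
  linear:
    - [0,0,0]
    - [0,0,0]
    - [0,0,0]
    - [0,0,0]
    - [0,0,0]
    - [0,0,0]
    - [0,0,0]
    - [0,0,0]
    - [0,0,0]
    - [0,0,0]
    - [0,0,0]
    - [0,0,0]
  twist: [0,4,9,14,19,24,29,34,39,44,46.8,46.8]

```text
clock: 4.08
tool_pos: [0.5393, -0.3162, 0.2484]
orientation: [-180.0, -0.0, 84.2]
force: [0.5, -4.0, -0.9]
opening: 0.0351
```

Emit:
carry_out:
  linear:
    - [0,0,0]
    - [0,0,0]
  twist: [0,0]

```text
clock: 4.25
tool_pos: [0.5393, -0.3162, 0.2484]
orientation: [-180.0, -0.0, 84.2]
force: [0.1, -1.5, -1.5]
opening: 0.0355
```

```bash
python3 - <<'E'
from h import *
o=ctrl.get_obs(); im=ctrl.snapshot('wrist'); cv2.imwrite('pics/w4.png',im)
print(o['tool_pos'],o['orientation'],o['force'],o['moment'],o['opening'],o['joint_pos'])
E
```

```text
[ 0.53933377 -0.31624855  0.24842868] [-1.79961925e+02 -3.16279809e-02  8.42385410e+01] [ 0.06292153 -1.54323793 -1.5300063 ] [-0.4275729  -0.12281395  0.0142714 ] 0.0354732363488988 [-1.25301365e+01  2.37821702e+01 -1.66806977e+01 -3.53606973e-02
 -4.95786746e+01 -8.32083743e+01]
```

View pics/w4.png

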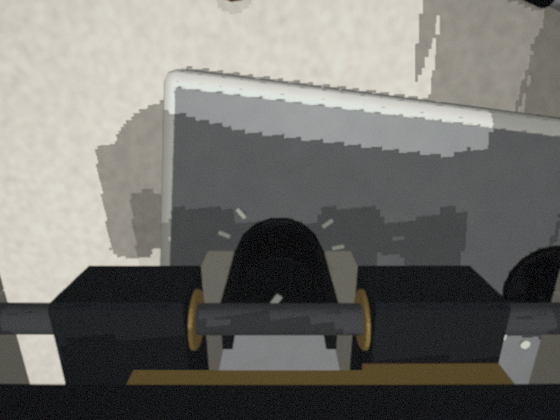

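The pointer stub at (277,299) kept its place relative to the jaws, so there was no slip. Release, lift and check.

Emit:
carry_out:
  linear:
    - [0,0,0]
    - [0,0,0]
    - [0,0,0]
    - [0,0,0]
    - [0,0,-2]
    - [0,0,-4.5]
    - [0,0,-7]
    - [0,2,-9]
    - [0,4,-11]
    - [0,6,-13]
    - [0,6,-13]
    - [0,6,-13]
  twist: [0,0,0,0,0,0,0,0,0,0,0,0]
  fingers: 0.36

```text
clock: 5.3
tool_pos: [0.6, -0.3222, 0.3791]
orientation: [179.9, -0.0, 84.3]
force: [-0.3, 0.0, 0.6]
opening: 0.0595
```

```bash
python3 - <<'E'
from h import *
import pickle
o=ctrl.get_obs(); im=ctrl.snapshot('wrist'); cv2.imwrite('pics/w5.png',im);pickle.dump(o,open('o5.pkl','wb'))
print(o['tool_pos'],o['orientation'])
c=cam('wrist',pose(o));p=proj(c,[[.5390,-.3166,.096],[.57,-.176,.064]]);print(p)
x,y=np.maximum(p[0].astype(int)-[50,45],0);print(x,y)
cv2.imwrite('pics/z5.png',np.clip((cv2.resize(im[y:y+90,x:x+100],None,fx=6,fy=6,interpolation=cv2.INTER_CUBIC)/255.)**.6*255,0,255).astype('u1'))
E
```

```text
[ 0.5999636  -0.32224737  0.37913135] [ 1.79926278e+02 -2.19661120e-02  8.42605867e+01]
[[278.76008142 119.22776668]
 [454.30692751 136.97073652]]
228 74
```

View pics/w5.png

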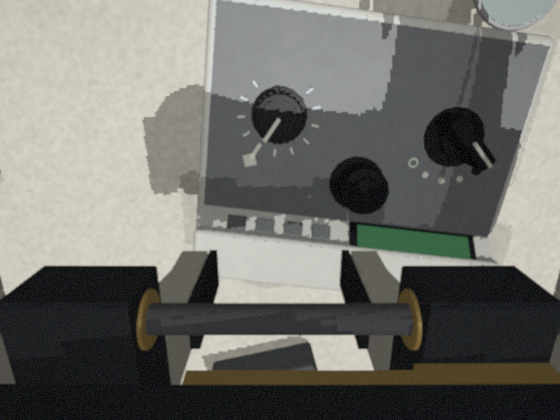

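View pics/z5.png

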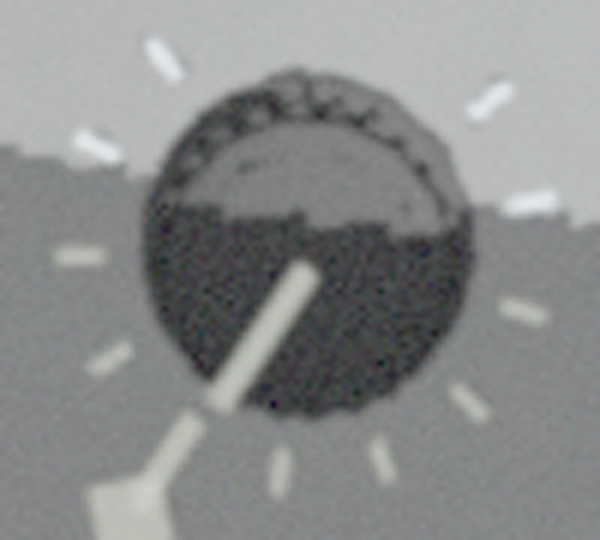

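```bash
python3 - <<'E'
from h import *
import pickle
o=pickle.load(open('o5.pkl','rb')); c=cam('wrist',pose(o))
im=cv2.imread('pics/w5.png'); g=im.min(2)
an=lambda v:np.degrees(np.arctan2(v[1],v[0]))
s=8; x0,y0=230,75
z=cv2.resize(g[y0:y0+100,x0:x0+100],None,fx=s,fy=s,interpolation=cv2.INTER_CUBIC)
n,l,st,ce=cv2.connectedComponentsWithStats(((z>105)).astype('u1'))
D=None
for i in range(1,n):
    if st[i,4]<500: continue
    ys,xs=np.where(l==i); P=np.c_[xs,ys]; 
    q=(P+.5)/s-.5+[x0,y0]
    (cx,cy),(w,h),a=cv2.minAreaRect(P.astype('f4'))
    out=[]
    for zz in (.06,.096):
        W=cast(c,q[::7],zz)[:,:2]; m=W.mean(0); v=np.linalg.svd(W-m,full_matrices=False)[2][0]
        pr=(W-m)@v; out.append((m.round(4),round(an(v),2),round(np.ptp(pr)*1e3,1)))
    print(i,st[i],ce[i]/s+[x0,y0],out)
E
```

```text
1 [     0      0    800    299 149231] [283.76587304  88.26245468] [(array([ 0.5184, -0.3109]), np.float64(80.54), np.float64(80.9)), (array([ 0.5181, -0.3113]), np.float64(80.54), np.float64(71.2))]
2 [  56  317   69   31 1805] [241.28289474 116.58047091] [(array([ 0.5367, -0.3472]), np.float64(-95.75), np.float64(6.9)), (array([ 0.5342, -0.3432]), np.float64(-95.75), np.float64(6.1))]
3 [ 257  346  147  197 7425] [271.35664983 130.74005051] [(array([ 0.5504, -0.3242]), np.float64(-40.33), np.float64(22.8)), (array([ 0.5462, -0.323 ]), np.float64(-40.33), np.float64(20.1))]
4 [ 649  388   67   40 1736] [315.22847062 125.86232719] [(array([ 0.55  , -0.2882]), np.float64(-112.43), np.float64(6.8)), (array([ 0.5459, -0.2913]), np.float64(-112.43), np.float64(5.9))]
5 [  98  446   63   49 1726] [246.25123117 133.89498841] [(array([ 0.5509, -0.345 ]), np.float64(115.87), np.float64(6.9)), (array([ 0.5466, -0.3413]), np.float64(115.87), np.float64(6.1))]
6 [ 584  502   54   54 1528] [306.22545812 141.16230366] [(array([ 0.5617, -0.2964]), np.float64(40.66), np.float64(6.6)), (array([ 0.5562, -0.2986]), np.float64(40.66), np.float64(5.8))]
7 [   98   540   160   199 14646] [251.69441315 156.97123788] [(array([ 0.5703, -0.3429]), np.float64(-39.62), np.float64(24.3)), (array([ 0.5638, -0.3394]), np.float64(-39.62), np.float64(21.4))]
8 [ 475  574   38   64 1577] [291.65773621 150.74992074] [(array([ 0.5684, -0.3092]), np.float64(9.27), np.float64(6.7)), (array([ 0.5621, -0.3098]), np.float64(9.27), np.float64(5.9))]
9 [ 342  587   32   69 1724] [274.62325986 152.67669664] [(array([ 0.5686, -0.3234]), np.float64(-11.57), np.float64(7.1)), (array([ 0.5623, -0.3223]), np.float64(-11.57), np.float64(6.3))]
```

Dial pointer measures −40.3° and the mark −39.6°, an agreement within noise. Next is the filter knob.

```bash
python3 - <<'E'
from h import *
o=ctrl.get_obs();print(rel(o,[.5697,-.1761,.31]),o['orientation'])
E
```

```text
[14.22581667 -4.37570795  6.80992112] [-1.79942357e+02 -5.90125937e-02  8.42375000e+01]
```

Emit:
carry_out:
  linear:
    - [2,-0.6,1]
    - [4,-1.2,2]
    - [6.5,-2,3]
    - [9,-2.8,4]
    - [11.5,-3.6,5]
    - [13.5,-4.2,6]
    - [14.2,-4.4,6.8]
    - [14.2,-4.4,6.8]
    - [14.2,-4.4,6.8]
  twist: [-6,-12,-18,-24,-30,-36,-41.6,-41.6,-41.6]
  fingers: -0.1

```text
clock: 6.1
tool_pos: [0.5687, -0.1761, 0.3095]
orientation: [-179.9, -0.1, 125.7]
force: [0.4, -0.6, -0.2]
opening: 0.0395
```

```bash
python3 - <<'E'
from h import *
import pickle
o=ctrl.get_obs(); im=ctrl.snapshot('wrist'); cv2.imwrite('pics/w6.png',im);pickle.dump(o,open('o6.pkl','wb'))
print(o['tool_pos'],o['orientation'],o['opening'])
c=cam('wrist',pose(o));print(proj(c,[[.5697,-.1761,.096],[.5697,-.1761,.064]]))
g=np.clip((im/255.)**.5*255,0,255).astype('u1')
cv2.imwrite('pics/z6.png',cv2.resize(g[170:310,200:360],None,fx=4.2,fy=4.2,interpolation=cv2.INTER_CUBIC))
E
```

```text
[ 0.5686769  -0.17614352  0.30947437] [-1.79905209e+02 -1.44926620e-01  1.25717827e+02] 0.03948629674642073
[[277.83667786 240.51938484]
 [277.86815914 220.99297716]]
```

View pics/z6.png

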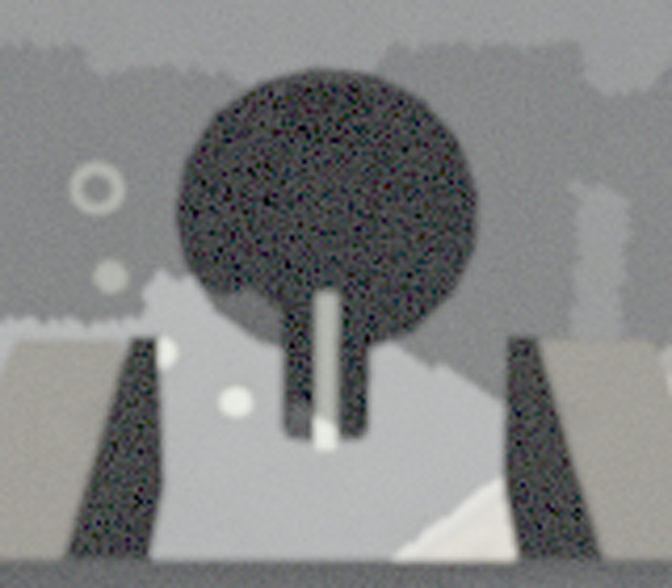

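View pics/w6.png

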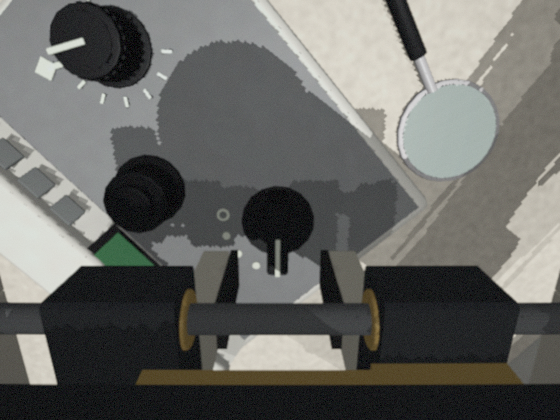

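```bash
python3 - <<'E'
from h import *
import pickle
o=ctrl.get_obs();print(rel(o,[.5697,-.1761,.245]),o['orientation'])
c=cam('wrist',pose(pickle.load(open('o6.pkl','rb'))))
z=lambda L:(np.array(L)+.5)/4.2-.5+[200,170]
w=cast(c,z([(328,292),(325,448)]),.096);v=w[1]-w[0];print(w,np.degrees(np.arctan2(v[1],v[0])),np.hypot(*v[:2]))
# line-fit
im=cv2.imread('pics/w6.png')[236:280,268:288].min(1+1);  print((im>90).astype(int).sum(1))
ys,xs=np.where(im[3:40]>100);q=np.c_[xs+268,ys+239];W=cast(c,q,.096)[:,:2];m=W.mean(0);V=np.linalg.svd(W-m)[2][0];print(m,np.degrees(np.arctan2(V[1],V[0])))
E
```

```text
[-2.40498785e-03  8.18499920e-02  6.49959172e+00] [-1.79952836e+02 -9.97870168e-02  1.25661747e+02]
[[ 0.56903145 -0.1766681   0.096     ]
 [ 0.5891202  -0.16277481  0.096     ]] 34.667577347720645 0.024425013850304027
[ 0  0  0  0  3  4  4  4  4  4  4  4  4  4  4  4  4  4  4  4  4  4  4  4
  4  4  4  4  4  4  4  4  5  5  6  6  7  8 10 20 20 20 20 20]
[ 0.58070453 -0.16867834] 35.409910168340545
```

The pointer's inner end at (278,239.5) and the skirt centre at (278,220) match the prediction within 1 px. The bar is aligned to the jaws within about 0.7°. Descending and gripping.

Emit:
carry_out:
  linear:
    - [0,0.05,2]
    - [0,0.1,4]
    - [0,0.1,5.5]
    - [0,0.1,6.5]
    - [0,0.1,6.6]
    - [0,0.1,6.6]
  twist: [0,0,0,0,0,0]

```text
clock: 6.65
tool_pos: [0.57, -0.1767, 0.2441]
orientation: [-179.9, -0.1, 125.5]
force: [-0.6, -0.6, -0.3]
opening: 0.0394
```

Emit:
carry_out:
  linear:
    - [0,0,0]
    - [0,0,0]
    - [0,0,0]
    - [0,0,0]
    - [0,0,0]
    - [0,0,0]
    - [0,0,0]
  twist: [0,0,0,0,0,0,0]
  fingers: -1

```text
clock: 7.23
tool_pos: [0.5697, -0.1764, 0.2443]
orientation: [-179.9, -0.1, 125.5]
force: [-1.8, 4.1, 4.3]
opening: 0.0131
```

Emit:
carry_out:
  linear:
    - [0,0,0]
    - [0,0,0]
  twist: [0,0]

```text
clock: 7.4
tool_pos: [0.5698, -0.1764, 0.2443]
orientation: [-179.9, -0.1, 125.5]
force: [-1.3, 0.9, 1.2]
opening: 0.0127
```

```bash
python3 - <<'E'
from h import *
o=ctrl.get_obs(); im=ctrl.snapshot('wrist'); cv2.imwrite('pics/w7.png',im)
print(o['tool_pos'],o['orientation'],o['force'],o['moment'],o['opening'])
E
```

```text
[ 0.56975053 -0.17638384  0.24431682] [-1.79937524e+02 -1.16507403e-01  1.25516247e+02] [-1.30824569  0.90864339  1.15119645] [ 0.69565516  0.45528726 -0.12379169] 0.012650432558485495
```

View pics/w7.png

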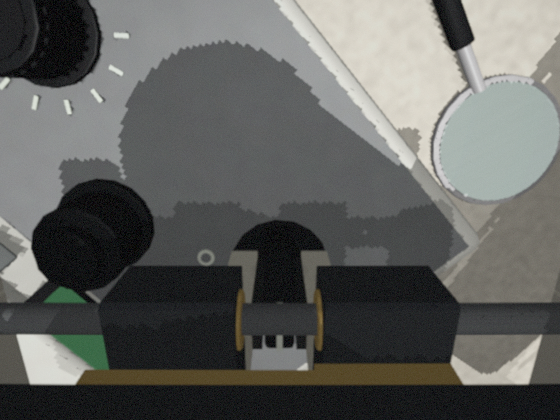

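Emit:
carry_out:
  linear:
    - [0,0,0]
    - [0,0,0]
    - [0,0,0]
    - [0,0,0]
  twist: [4,8,12,12]

```text
clock: 7.78
tool_pos: [0.5697, -0.1763, 0.2443]
orientation: [-179.9, -0.1, 113.3]
force: [-2.2, 3.6, 2.5]
opening: 0.0122
```

```bash
cat > s.py <<'E'
from h import *
o=ctrl.get_obs(); print(o['clock'],o['tool_pos'],o['orientation'],o['force'].round(2),o['moment'].round(3),o['opening'])
E
python3 s.py
```

```text
7.7833 [ 0.56965943 -0.17625802  0.24430483] [-1.79906092e+02 -1.18461464e-01  1.13341481e+02] [-2.17  3.57  2.49] [1.162 0.691 0.052] 0.012204823185447028
```

Emit:
carry_out:
  linear:
    - [0,0,0]
    - [0,0,0]
    - [0,0,0]
  twist: [3,6,6]

```text
clock: 8.03
tool_pos: [0.5697, -0.1762, 0.2443]
orientation: [-179.9, -0.1, 107.3]
force: [-2.5, 3.2, 2.5]
opening: 0.013
```

```bash
python3 s.py
```

```text
8.0333 [ 0.56966072 -0.17619314  0.24430898] [-1.79891776e+02 -1.11768058e-01  1.07340923e+02] [-2.52  3.24  2.54] [ 1.07   0.61  -0.047] 0.013037759707250365
```

Emit:
carry_out:
  linear:
    - [0,0,0]
    - [0,0,0]
    - [0,0,0]
  twist: [3,6,6]

```text
clock: 8.28
tool_pos: [0.5696, -0.1761, 0.2443]
orientation: [-179.9, -0.1, 101.4]
force: [-1.4, 3.4, 2.5]
opening: 0.0128
```

```bash
python3 s.py
```

```text
8.2833 [ 0.56964709 -0.17611009  0.24430442] [-1.79879532e+02 -1.04844950e-01  1.01399163e+02] [-1.41  3.41  2.45] [1.129 0.61  0.059] 0.012840479527738495
```

Emit:
carry_out:
  linear:
    - [0,0,0]
    - [0,0,0]
    - [0,0,0]
  twist: [3,6,6]

```text
clock: 8.53
tool_pos: [0.5697, -0.176, 0.2443]
orientation: [-179.9, -0.1, 95.5]
force: [-1.5, 3.6, 2.2]
opening: 0.0128
```

```bash
python3 s.py
```

```text
8.5333 [ 0.56965824 -0.17600877  0.24431446] [-1.79870133e+02 -9.80626621e-02  9.54938392e+01] [-1.47  3.62  2.24] [1.17  0.561 0.128] 0.012770339552832547
```

Emit:
carry_out:
  linear:
    - [0,0,0]
    - [0,0,0]
    - [0,0,0]
    - [0,0,0]
  twist: [3,7,11,11]

```text
clock: 8.87
tool_pos: [0.5696, -0.1759, 0.2443]
orientation: [-179.9, -0.1, 84.6]
force: [-2.0, 3.9, 3.7]
opening: 0.0124
```

```bash
python3 s.py
```

```text
8.8667 [ 0.56964109 -0.17587852  0.24432308] [-1.79851203e+02 -8.19494850e-02  8.45571853e+01] [-1.96  3.86  3.68] [1.475 0.526 0.019] 0.012400201442105975
```

Emit:
carry_out:
  linear:
    - [0,0,0]
    - [0,0,0]
    - [0,0,0]
  twist: [3,6,6]

```text
clock: 9.12
tool_pos: [0.5697, -0.1758, 0.2443]
orientation: [-179.8, -0.1, 78.7]
force: [-1.8, 4.3, 2.1]
opening: 0.0127
```

```bash
python3 s.py
```

```text
9.1167 [ 0.56967846 -0.1757899   0.24433218] [-1.79848403e+02 -7.16891339e-02  7.87251421e+01] [-1.78  4.32  2.1 ] [1.407 0.548 0.008] 0.01271341002957584
```

Emit:
carry_out:
  linear:
    - [0,0,0]
    - [0,0,0]
    - [0,0,0]
  twist: [3,6,6]

```text
clock: 9.37
tool_pos: [0.5697, -0.1757, 0.2443]
orientation: [-179.8, -0.1, 72.9]
force: [-0.9, 3.9, 2.4]
opening: 0.0127
```

```bash
python3 s.py
```

```text
9.3667 [ 0.56967869 -0.17570918  0.24432092] [-1.79840500e+02 -6.11298061e-02  7.28903379e+01] [-0.88  3.94  2.38] [1.428 0.552 0.113] 0.012715006503067993
```

Emit:
carry_out:
  linear:
    - [0,0,0]
    - [0,0,0]
    - [0,0,0]
    - [0,0,0]
  twist: [4,8,12,12]

```text
clock: 9.7
tool_pos: [0.5697, -0.1756, 0.2443]
orientation: [-179.8, -0.0, 61.0]
force: [-1.7, 4.3, 2.7]
opening: 0.0127
```

```bash
python3 s.py
```

```text
9.7 [ 0.56970148 -0.17558549  0.24431757] [-1.79831850e+02 -3.93453383e-02  6.09945898e+01] [-1.69  4.29  2.73] [1.698 0.484 0.042] 0.012745665580630703
```

Emit:
carry_out:
  linear:
    - [0,0,0]
    - [0,0,0]
    - [0,0,0]
    - [0,0,0]
  twist: [3,6,7.5,7.5]

```text
clock: 10.03
tool_pos: [0.5698, -0.1755, 0.2443]
orientation: [-179.8, -0.0, 53.7]
force: [-0.5, 4.3, 2.2]
opening: 0.013
```

```bash
python3 s.py; python3 - <<'E'
from h import *
import pickle
o=ctrl.get_obs();pickle.dump(o,open('o8.pkl','wb'))
im=ctrl.snapshot('wrist'); cv2.imwrite('pics/w8.png',im)
s=ctrl.snapshot('scene'); cv2.imwrite('pics/s8.png',cv2.resize(s[210:360,100:320],None,fx=3.6,fy=3.6,interpolation=cv2.INTER_CUBIC))
g=np.clip((im/255.)**.5*255,0,255).astype('u1')
cv2.imwrite('pics/z8.png',cv2.resize(g[200:380,180:380],None,fx=3.3,fy=3.3,interpolation=cv2.INTER_CUBIC))
E
python3 s.py
```

```text
10.0333 [ 0.56976825 -0.17550355  0.24430827] [-1.79831643e+02 -2.66310630e-02  5.37499146e+01] [-0.49  4.35  2.2 ] [1.593 0.462 0.068] 0.012979740351109366
10.1333 [ 0.56976698 -0.17551452  0.24433956] [-1.79834782e+02 -2.89309192e-02  5.37623554e+01] [-1.03  4.09  2.95] [1.63  0.445 0.088] 0.012697216452129874
```

View pics/w8.png

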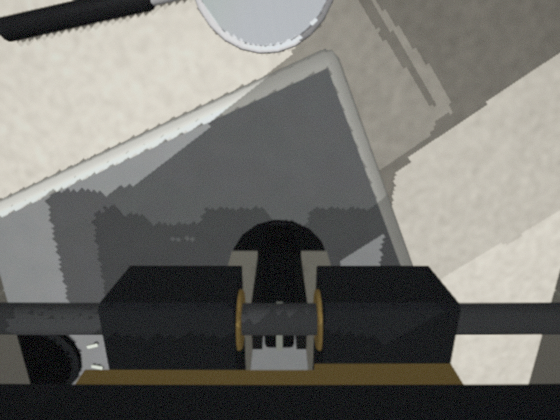

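View pics/z8.png

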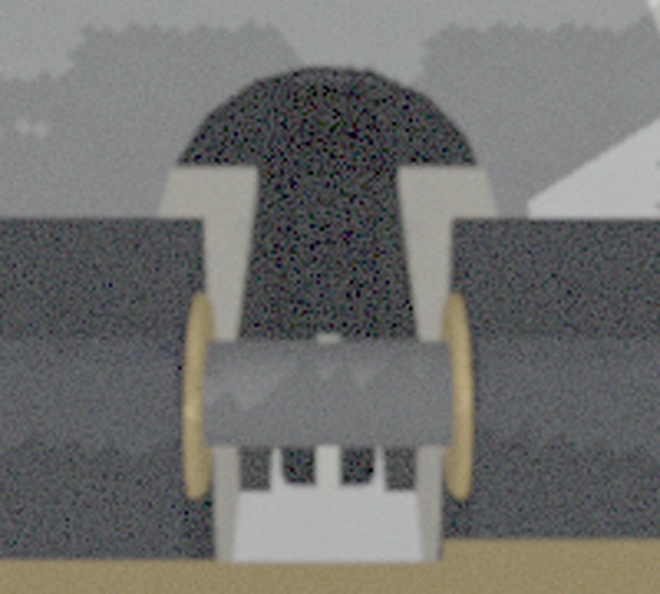

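View pics/s8.png

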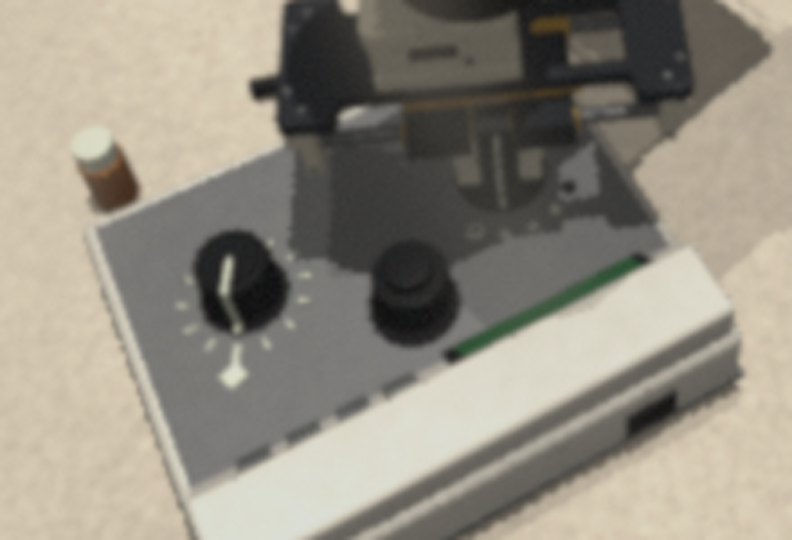

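```bash
python3 - <<'E'
from h import *
c=cam('scene'); C=np.array([.5698,-.1758])
Z=lambda p:((p-[100,210]+.5)*3.6-.5).round(0).tolist()
for a in (-30,-36.3,-42):
    d=np.array([np.cos(np.radians(a)),np.sin(np.radians(a))])
    print(a,Z(proj(c,[[*C,.096],[*(C+.023*d),.096],[*(C+.023*d),.066],[*(C+.037*d),.06]])))
s=cv2.imread('pics/s8.png');cv2.imwrite('pics/s8z.png',np.clip((cv2.resize(s[90:260,420:620],None,fx=3.4,fy=3.4,interpolation=cv2.INTER_CUBIC)/255.)**.6*255,0,255).astype('u1'))
E
```

```text
-30 [[492.0, 139.0], [499.0, 176.0], [504.0, 207.0], [509.0, 236.0]]
-36.3 [[492.0, 139.0], [494.0, 176.0], [499.0, 208.0], [501.0, 237.0]]
-42 [[492.0, 139.0], [490.0, 176.0], [495.0, 208.0], [494.0, 238.0]]
```

View pics/s8z.png

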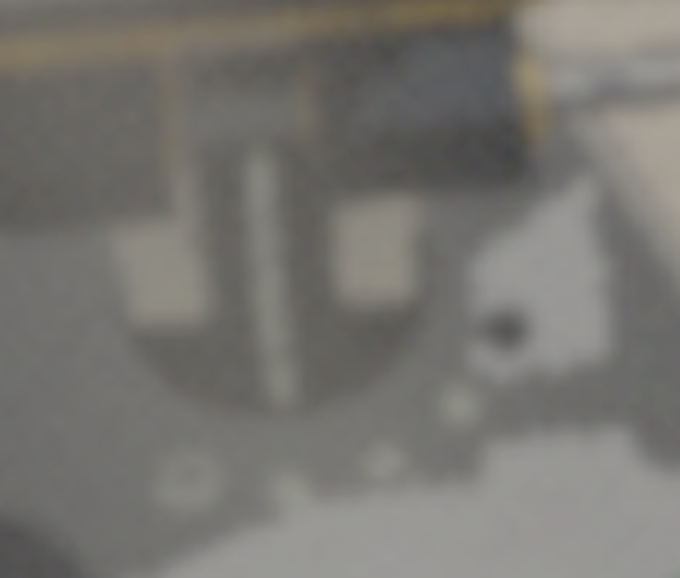

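The scene view shows the knob's pointer running to the third white dot, next to the ring. Its slope fits −36°, which is the third click. The dial's line is on its mark and nothing else has shifted, so I'm handing in.

```bash
python3 s.py; python3 -c "
from plant import ctrl
print(ctrl.close_job())"
```

```text
10.1333 [ 0.56976698 -0.17551452  0.24433956] [-1.79834782e+02 -2.89309192e-02  5.37623554e+01] [-1.03  4.09  2.95] [1.63  0.445 0.088] 0.012697216452129874
the job is handed in; nothing more can be done
None
```

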